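# Every terracotta pot on its own drip saucer

## Task

Before watering, stand each of the four empty terracotta pots upright in the middle of the drip saucer of its own shape and size: large round, small round, square, and the long trough, with the square pot and the trough turned so that their sides run along the saucer's sides. Set the pots down rather than dropping them, and leave the glass cloche and the seed tin where they stand.

Things in the scene. Friction and masses are not known exactly. Their poses are not given: they have to be found in the camera images.
- large_round_pot: Large round terracotta flowerpot, empty, standing upright, 60 mm high, about 150 g. A plain vertical collar of 66 mm outside diameter runs round its top 16 mm (the place to grip); below it the body tapers from 58 mm to a 48 mm base. The wall of the collar is 8 mm thick. Origin: centre of its underside; z up.
- small_round_pot: Small round terracotta flowerpot, empty, standing upright, 44 mm high, about 70 g. Vertical collar of 44 mm outside diameter round its top 16 mm; below it the body tapers from 36 mm to a 28 mm base. The wall of the collar is 8 mm thick. Origin: centre of its underside; z up.
- square_pot: Square terracotta pot, empty, standing upright, 56 mm high, about 140 g. Collar 54 x 54 mm outside round its top 16 mm, with a 10 mm thick wall; below it straight walls down to a 42 x 42 mm base. Its x and y axes are square to its sides. Origin: centre of its underside; z up.
- trough_pot: Long rectangular terracotta trough, empty, standing upright, 50 mm high, about 200 g. Collar 110 mm (along its x) x 48 mm (along its y) outside round its top 16 mm, with a 10 mm thick wall; below it straight walls down to a 98 x 36 mm base. Origin: centre of its underside; z up.
- large_round_saucer: Round terracotta drip saucer for the large round pot, fixed to the bench: 76 mm outside, 10 mm high, floor 4 mm thick, rim wall 4 mm, about 67 mm inside. Origin: centre of its underside; z up.
- small_round_saucer: Round terracotta drip saucer for the small round pot, fixed to the bench: 54 mm outside, 10 mm high, floor 4 mm thick, rim wall 4 mm, about 45 mm inside. Origin: centre of its underside; z up.
- square_saucer: Square terracotta drip saucer, fixed to the bench: 68 x 68 mm outside, 60 x 60 mm inside, 10 mm high, floor 4 mm thick. Its x and y axes are square to its sides. Origin: centre of its underside; z up.
- trough_saucer: Long rectangular terracotta drip saucer for the trough, fixed to the bench: 124 mm (along its x) x 62 mm (along its y) outside, 116 x 54 mm inside, 10 mm high, floor 4 mm thick. Origin: centre of its underside; z up.
- cloche: Bystander, loose: small clear glass bell cloche, 92 mm in diameter and 90 mm high with a ball knob on top. Origin: centre of its underside; z up.
- seed_tin: Bystander, loose: closed metal seed tin, 58 mm (its x) x 83 mm (its y), 53 mm high, with a round dark button on its front (-x) face. Origin: centre of its underside; z up.

How it is judged:
At the end, for the whole second after the job is handed in: Each pot upright (0.08 rad), at rest on its own saucer's floor (underside 1 to 6.5 mm above the saucer's), centred within 12 mm (round) or 14 mm (square, trough); square and trough in line with their saucers to 0.26 rad; cloche and seed tin untipped, within 15 mm of their start (horizontal distance between large_round_pot and large_round_saucer below 0.012 m and z of large_round_pot in the frame of large_round_saucer between 0.001 and 0.0065 m and angle between each of large_round_pot, small_round_pot, square_pot, trough_pot's own z axis and vertical below 0.08 rad and linear speed of each of large_round_pot, small_round_pot, square_pot, trough_pot below 0.02 m/s and angular speed of each of large_round_pot, small_round_pot, square_pot, trough_pot below 0.2 rad/s and horizontal distance between small_round_pot and small_round_saucer below 0.012 m and z of small_round_pot in the frame of small_round_saucer between 0.001 and 0.0065 m and horizontal distance between square_pot and square_saucer below 0.014 m and z of square_pot in the frame of square_saucer between 0.001 and 0.0065 m and horizontal distance between trough_pot and trough_saucer below 0.014 m and z of trough_pot in the frame of trough_saucer between 0.001 and 0.0065 m and (angle between the x axis of square_pot and the x axis of square_saucer, either way round below 0.26 rad or angle between the x axis of square_pot and the y axis of square_saucer, either way round below 0.26 rad) and angle between the x axis of trough_pot and the x axis of trough_saucer, either way round below 0.26 rad and not (distance of cloche from where it was at the start of the episode above 0.015 m or angle between cloche's own z axis and vertical above 0.15 rad) and not (distance of seed_tin from where it was at the start of the episode above 0.015 m or angle between seed_tin's own z axis and vertical above 0.15 rad)); the robot touches nothing.
It fails at once if a pot is dropped or thrown (falls freely faster than 0.7 m/s, a drop of about 25 mm) ((linear speed of large_round_pot above 0.7 m/s and contact force between large_round_pot and the fingers below 0.05 N) or (linear speed of small_round_pot above 0.7 m/s and contact force between small_round_pot and the fingers below 0.05 N) or (linear speed of square_pot above 0.7 m/s and contact force between square_pot and the fingers below 0.05 N) or (linear speed of trough_pot above 0.7 m/s and contact force between trough_pot and the fingers below 0.05 N)).
It fails at once if the cloche is pushed more than 15 mm from its place or tipped (distance of cloche from where it was at the start of the episode above 0.015 m or angle between cloche's own z axis and vertical above 0.15 rad).
It fails at once if the seed tin is pushed more than 15 mm from its place or tipped (distance of seed_tin from where it was at the start of the episode above 0.015 m or angle between seed_tin's own z axis and vertical above 0.15 rad).
It also fails if it takes over 120 s, if anything falls off the work surface, if the arm or the gripper's body presses on something with over 40 N, if the wrist force passes 120 N, or if a joint passes its speed limit or range.

## Robot

A 7-joint arm with a two-finger parallel gripper is mounted at the origin on the work surface. World frame = base frame: x ahead of the robot, y to its left, z up, the work surface at z = 0. Lengths are in m, angles in rad, forces in N, time in s.
With the tool pointing down it reaches from about 0.4 to 0.85 m from the base axis. Payload 4.5 kg.
Tool frame: the origin (TCP) lies at the centre of the arm's flange, where the gripper is bolted on; the fingertips stand r.tcp_to_tips ahead of it and the grasp point (between the pads) lies 147 mm ahead of it (r.tcp_to_tips is the distance from the TCP to the fingertips, in m); x points along the fingers, y is the direction in which the jaws open and shut, and the axes are right-handed (so a half turn about x gives the same grasp; the last joint's range is limited). The gripper opens to 88 mm and grips with 3 to 60 N. Pads are 18 mm wide; open, the fingers measure 123 mm over their backs; the gripper's body (75 mm by 187 mm) begins 45 mm behind the grasp point.
Start: joints at [-1.114, 0.689, -0.195, 1.565, 0.157, 0.902, -0.215], TCP at [0.256, 0.57, 0.405] pointing down, gripper open.
Joint ranges: [-3.01, 3.01], [-0.46, 2.08], [-1.47, 1.51], [0.13, 2.56], [-1, 4.14], [0.04, 2.09], [-2.66, 2.66]. Speed limits (rad/s): [2.57, 2.57, 3.14, 3.14, 3.14, 3.14, 3.14].

## Interface

Orientations are given as a unit quaternion [x, y, z, w].
In Python, from plant import r, eyes gives the robot as it stands.
- The arm moves only by the tool carry_out, never from a script. Its argument "targets" is text: rows parted by semicolons, each of 5 numbers parted by spaces: the opening, from 0 (shut) to 1 (fully open), then the shift along the tool's x, y, z in mm, then the turn about the tool's x in rad. A call has 1 to 20 rows; each row shifts and turns the commanded pose from where the row before left it, along the tool's axes as they then stand; what a row does not reach is not made up. A row lasts 1/12 s, in which the tool goes at most 41.7 mm and 7.16 degrees, less where a joint would pass 70% of its speed; a pose out of reach is approached as far as the arm can. A call is refused whole if a number of a shift passes 41.7 or a number of a turn 0.125, either way. A call with a gripper value outside its range is refused whole. The fingers move at their own pace and stop on an object; "force" is the grip in N (left out, the last holds). Time passes only in rows, so rows that do not move let the fingers close. It gives the time, the measured TCP pose, the force and the opening at its end, in the units of the state.
- r.get_state(): the state, without advancing time (a new reading comes with each control period).
- eyes.snapshot(name): name is "side" or "top" or "wrist"; returns (picture, depth): 400x640x3 uint8, blue, green, red; 400x640 float32, m along the optical axis (not along the pixel's ray), 0 where there is no reading.
- eyes.camera_params(name): a dict with "intrinsics" (3x3 intrinsics, pixels), "dist_coeffs" ([k1, k2, p1, p2, k3] as OpenCV has them; the pictures are not rectified), "rvec" (rotation vector, rad) and "tvec" (3), from world to camera coordinates, as OpenCV has them; the wrist camera has in their place "T_tool_cam" (4x4, takes a point from camera to tool coordinates, whose origin is the TCP and whose axes are the tool frame's). Camera axes: x right, y down, z forward; pixel columns grow to the right and rows downward; lengths in m; the calibration is good to about 2 mm. A picture is of the moment at which its call begins: read the wrist's pose just before it. camera_params takes no time and is no camera call.
- r.finish_job(): hands the job in, once; it reports no verdict.
The state is a dict: "clock": time; "q": joint angles; "qd": joint speeds; "joint_torque": joint torques, N m; "tool_pos": TCP position; "eef_rot": TCP orientation; "contact_force": force on the tool from outside, world axes, zero at the start; "moment": the same for the moment, N m; "opening": opening from 0.0 (shut) to 1.0 (fully open).
Only numpy, scipy, OpenCV 4.12 (cv2) and the standard library are available. Lean on these libraries where they do the work, as an engineer would, in place of code of your own. Each camera call takes 0.05 s, during which the arm holds its last target.

## Working session

There is one attempt and no reset: what is moved stays moved. The work goes in short steps, Python scripts to look and compute and a tool call to move; the robot and the scene stay as the last step left them, time stands still between calls to the robot, and variables do not carry over. Pictures are saved under pics/ and viewed, and the job is handed in when it is done.

Besides the shell and the picture viewer there is one more tool, called as name(argument=value, ...) on one line, values as JSON. carry_out: Moves the arm, as the interface text tells. Its arguments: {"type":"object","properties":{"targets":{"type":"string"},"force":{"type":"number"}},"required":["targets"]}

```bash
ls; mkdir -p pics
python3 - <<'E'
from plant import r, eyes
import cv2,numpy as np
print(r.get_state()); print(r.tcp_to_tips)
for n in ["top","side"]:
    p,d=eyes.snapshot(n); cv2.imwrite(f"pics/{n}0.png",p); np.savez(f"{n}0.npz",p=p,d=d)
    print(n,eyes.camera_params(n),d.min(),d.max())
print(eyes.camera_params("wrist"))
E
```

```text
pics
{'clock': 0.0, 'q': array([-1.11417113,  0.68999916, -0.19452851,  1.56636301,  0.1572972 ,
        0.90252689, -0.21513609]), 'qd': array([-1.52904363e-05,  7.13374084e-04,  1.00846947e-03, -5.50423538e-04,
       -1.66753887e-03, -4.96980270e-04, -1.57976200e-03]), 'joint_torque': array([ 4.32041543e-04, -5.27567267e+01, -1.26674473e+00, -1.53430957e+01,
       -5.25753584e-02,  6.32162264e-03,  1.65555398e-04]), 'tool_pos': array([0.25634197, 0.56963859, 0.40389559]), 'eef_rot': array([ 0.1476932 ,  0.69146337, -0.14902544,  0.69127169]), 'contact_force': array([0.26462475, 0.91656101, 0.08263015]), 'moment': array([-0.01415746, -0.02566662,  0.01975343]), 'opening': 0.9979064144209422}
0.166
top {'intrinsics': array([[442.3283168 ,   0.        , 327.36412247],
       [  0.        , 442.3283168 , 186.55832459],
       [  0.        ,   0.        ,   1.        ]]), 'dist_coeffs': array([-0.03141023,  0.        ,  0.        ,  0.        ,  0.        ]), 'rvec': array([ 2.17787278, -2.15581817,  0.11644441]), 'tvec': array([-0.00790693,  0.51955628,  1.24759638])} 0.0 2.1443048
s
[... 293 characters left out ...]
9219,  0.20309275]), 'tvec': array([-0.48737299,  0.19919687,  1.02842501])} 0.0 2.9822586
{'intrinsics': array([[352.53742069,   0.        , 317.50156845],
       [  0.        , 352.53742069, 197.36703899],
       [  0.        ,   0.        ,   1.        ]]), 'dist_coeffs': array([0.01292884, 0.        , 0.        , 0.        , 0.        ]), 'T_tool_cam': array([[ 6.96446519e-04, -2.87122501e-01,  9.57893619e-01,
         1.94807248e-02],
       [ 9.99999693e-01, -1.43327032e-04, -7.70021542e-04,
        -4.60576784e-04],
       [ 3.58382561e-04,  9.57893861e-01,  2.87122313e-01,
        -7.43814003e-02],
       [ 0.00000000e+00,  0.00000000e+00,  0.00000000e+00,
         1.00000000e+00]])}
```

View pics/top0.png

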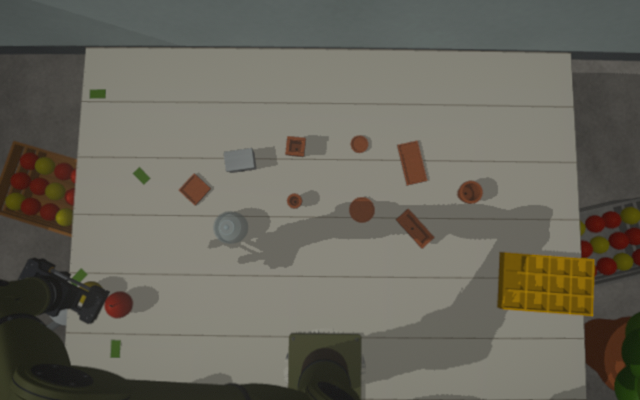

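View pics/side0.png

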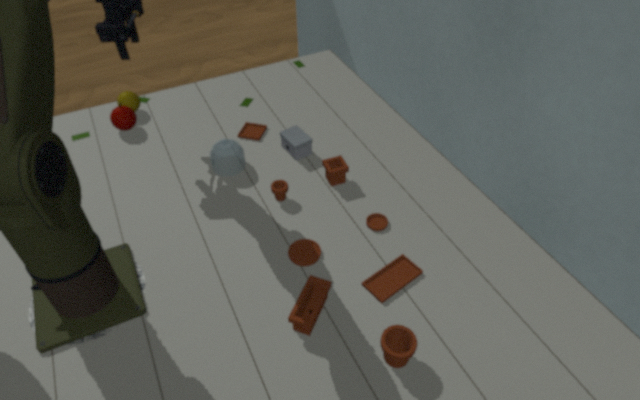

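The top picture shows:
- pots: square (296,146), small (294,201), trough (414,228), large (470,191)
- saucers: square (195,189), small (360,144), large (362,209), trough (412,163)
- bystanders: cloche (230,227), tin (239,160)

Next I measure each of these in the world frame.

```bash
cat > h.py <<'E'
import numpy as np, cv2
from scipy.spatial.transform import Rotation as R
def cloud(p,d,cp,T=None):
    v,u=np.nonzero(d>0)
    xy=cv2.undistortPoints(np.stack([u,v],-1).astype(float).reshape(-1,1,2),cp["intrinsics"],cp["dist_coeffs"]).reshape(-1,2)
    z=d[v,u]; P=np.c_[xy*z[:,None],z]
    if T is None:
        Rm,_=cv2.Rodrigues(cp["rvec"]); W=(P-cp["tvec"])@Rm
    else: W=P@T[:3,:3].T+T[:3,3]
    I=np.full(d.shape+(3,),np.nan); I[v,u]=W; return I
def tooldT(s):
    T=np.eye(4);T[:3,:3]=R.from_quat(s["eef_rot"]).as_matrix();T[:3,3]=s["tool_pos"];return T
def terr(p):
    hsv=cv2.cvtColor(p,cv2.COLOR_BGR2HSV)
    return ((hsv[...,0]<14)&(hsv[...,1]>110)).astype(np.uint8)
E
python3 - <<'E'
from plant import eyes
from h import *
for n in ["top","side"]:
    z=np.load(n+"0.npz");I=cloud(z["p"],z["d"],eyes.camera_params(n));m=terr(z["p"])
    k,L,st,c=cv2.connectedComponentsWithStats(m)
    print(n)
    for i in range(1,k):
        if st[i,4]<60: continue
        W=I[L==i];W=W[~np.isnan(W[:,0])]
        if len(W)==0: continue
        W=W[(W[:,2]<.1)]
        if len(W)<30:continue
        zt=np.percentile(W[:,2],95)
        S=W[W[:,2]>zt-.008]
        (cx,cy),(a,b),an=cv2.minAreaRect((S[:,:2]*1000).astype(np.float32))
        print(c[i].round(),len(W),"zpct",np.percentile(W[:,2],[5,50,95]).round(3),"mean",S.mean(0).round(4),"rect",np.round([cx,cy,a,b,an],1))
    W=I.reshape(-1,3);t=W[(W[:,2]>.01)&(W[:,2]<.12)&(W[:,0]>.35)]
    g=(W[:,2]>-.05)&(W[:,2]<.05)&(abs(W[:,0]-.5)<.2)&(abs(W[:,1])<.3);print("table z",np.nanmedian(W[g,2]))
z=np.load("top0.npz");I=cloud(z["p"],z["d"],eyes.camera_params("top"))
for nm,(a,b,c,d) in dict(tin=(220,260,145,175),cloche=(210,252,205,248)).items():
    W=I[c:d,a:b].reshape(-1,3);W=W[W[:,2]>.03]
    print(nm,len(W),W.mean(0) if len(W) else 0, np.percentile(W,[1,99],axis=0).round(3) if len(W) else 0, cv2.minAreaRect((W[:,:2]*1000).astype(np.float32)) if len(W) else 0)
E
```

```text
top
[295. 146.] 284 zpct [0.002 0.055 0.06 ] mean [0.6306 0.0899 0.0566] rect [632.4  90.3  50.9  51.8  84.9]
[359. 144.] 211 zpct [-0.     0.005  0.011] mean [ 0.65   -0.0957  0.0069] rect [650.6 -94.8  46.1  47.7   2.5]
[412. 163.] 811 zpct [0.    0.005 0.011] mean [ 0.5959 -0.251   0.0064] rect [ 595.6 -250.4  119.7   62.1   14.2]
[ 28. 161.] 285 zpct [-0.663 -0.538 -0.52 ] mean [ 0.6784  1.2748 -0.5227] rect [ 676.6 1270.7   53.1   48.6   24.6]
[ 65. 172.] 361 zpct [-0.732 -0.532 -0.512] mean [ 0.6204  1.0728 -0.5133] rect [ 627.1 1088.8   98.8   38.3   71.5]
[ 28. 183.] 618 zpct [-0.682 -0.53  -0.512] mean [ 0.5906  1.2886 -0.5141] rect [ 587.8 1264.   129.4   52.3   79.8]
[194. 189.] 482 zpct [0.    0.005 0.011] mean [0.5104 0.3868 0.0063] rect [510.2 386.6  66.9  64.3  48.5]
[470. 192.] 407 zpct [0.004 0.046 0.062] mean [ 0.5047 -0.4063  0.0595] rect [ 505.2 -405.8   61.7   62.4   54.5]
[ 69. 197.] 146 zpct [-0.734 -0.53  -0.518] mean [ 0.5281  1.0721 -0.5206] rect [ 529.4 1069.    37.    41.6   30.8]
[294. 201.] 143 zpct [0.004 0.041 0.047] mean [0.477  0.0913 0.0436] rect [4
[... 1964 characters left out ...]
.5937 -0.2531  0.0055] rect [ 594.5 -253.3  123.6   61.8   12.8]
[309. 304.] 1286 zpct [0.004 0.044 0.052] mean [ 0.3995 -0.2565  0.0496] rect [ 402.  -252.7  109.9   46.7   42.7]
[398. 345.] 1086 zpct [0.006 0.048 0.062] mean [ 0.5027 -0.412   0.0592] rect [ 504.  -409.5   62.1   63.8   23.2]
table z 0.0006568603849778807
tin 610 [0.59181385 0.25038583 0.05258841] [[0.561 0.209 0.034]
 [0.623 0.293 0.058]] ((592.3154907226562, 251.30299377441406), (60.18729782104492, 83.72944641113281), 9.52536392211914)
cloche 867 [0.39987862 0.26859575 0.06436016] [[0.358 0.229 0.035]
 [0.442 0.316 0.088]] ((400.3017272949219, 273.5063171386719), (90.43836212158203, 90.90428161621094), 1.0841013193130493)
```

```bash
cat >> h.py <<'E'
def need(s,x,y,z,yawdeg=None):
    "shift (mm, tool axes) and turn to take grasp point to x,y,z mm; jaw axis (tool y) to yawdeg"
    Rm=R.from_quat(s["eef_rot"]).as_matrix(); g=s["tool_pos"]*1000+147*Rm[:,0]
    e=np.array([x,y,z])-g; sh=Rm.T@e
    yaw=np.degrees(np.arctan2(Rm[1,1],Rm[0,1]))
    print("t",round(s["clock"],2),"grasp",g.round(1),"jaw yaw",yaw.round(2),"xaxis",Rm[:,0].round(4),"zaxis",Rm[:,2].round(3),"open",round(s["opening"],3),"F",s["contact_force"].round(1))
    print("  shift tool x,y,z",sh.round(1),"dist",np.linalg.norm(sh[1:]).round(1))
    if yawdeg is not None:
        d=(yawdeg-yaw+90)%180-90
        print("  turn(world yaw) deg",d.round(2),"-> about tool x rad",-np.radians(d).round(4)," final-frame shift",(R.from_euler('x',-(-np.radians(d))).as_matrix()@sh).round(1))
    print("  q",s["q"].round(2))
E
python3 - <<'E'
from plant import r
from h import *
need(r.get_state(),476.5,90,130,None)
need(r.get_state(),631.5,89,130,-6)
E
```

```text
t 0.1 grasp [256.3 569.5 257. ] jaw yaw 65.78 xaxis [-5.0e-04 -1.5e-03 -1.0e+00] zaxis [ 0.912 -0.41   0.   ] open 1.001 F [-0.8  0.  -0.1]
  shift tool x,y,z [ 127.6 -346.7  397.5] dist 527.5
  q [-1.11  0.69 -0.19  1.57  0.16  0.9  -0.22]
t 0.1 grasp [256.3 569.5 257. ] jaw yaw 65.78 xaxis [-5.0e-04 -1.5e-03 -1.0e+00] zaxis [ 0.912 -0.41   0.   ] open 1.001 F [-0.8  0.  -0.1]
  shift tool x,y,z [ 127.5 -284.1  539.3] dist 609.5
  turn(world yaw) deg -71.78 -> about tool x rad 1.2528  final-frame shift [127.5 423.5 438.4]
  q [-1.11  0.69 -0.19  1.57  0.16  0.9  -0.22]
```

carry_out(targets="1 4 -15 17 0;1 6 -22 25 0;1 6 -22 25 0;1 6 -22 25 0;1 6 -22 25 0;1 6 -22 25 0;1 6 -22 25 0;1 6 -22 25 0;1 6 -22 25 0;1 6 -22 25 0;1 6 -22 25 0;1 6 -22 25 0;1 6 -22 25 0;1 6 -22 25 0;1 6 -22 25 0;1 6 -16 20 0;1 3 -8 10 0;1 0 0 0 0;1 0 0 0 0", force=25)

```text
clock: 1.68
tool_pos: [0.476, 0.0905, 0.3075]
eef_rot: [0.149, 0.692, -0.149, 0.691]
contact_force: [1.1, 0.4, -0.2]
opening: 0.998
```

Run:
```python
from plant import r,eyes
from h import *
s=r.get_state()
need(s,476.5,90,36)
p,d=eyes.snapshot("wrist");cv2.imwrite("pics/w1.png",p)
cp=eyes.camera_params("wrist");I=cloud(p,d,cp,tooldT(s)@cp["T_tool_cam"]);m=terr(p)
k,L,st,c=cv2.connectedComponentsWithStats(m)
for i in range(1,k):
    W=I[L==i];W=W[~np.isnan(W[:,0])]
    if len(W)<200: continue
    zt=np.percentile(W[:,2],95);S=W[W[:,2]>zt-.008]
    print(c[i].round(),len(W),zt.round(3),np.percentile(W[:,2],5).round(3),np.round(sum(map(tuple,[cv2.minAreaRect((S[:,:2]*1000).astype(np.float32))[0]]),()),1),cv2.minAreaRect((S[:,:2]*1000).astype(np.float32))[1:])
```

```text
t 1.68 grasp [475.9  90.5 160.5] jaw yaw 65.69 xaxis [-7.e-04  3.e-04 -1.e+00] zaxis [ 0.911 -0.412 -0.001] open 0.998 F [ 1.1  0.4 -0.2]
  shift tool x,y,z [124.5  -0.2   0.8] dist 0.8
  q [-0.14  0.68 -0.23  2.07  0.36  0.43  0.5 ]
[320. 198.] 2740 0.045 0.007 [476.8  91.4] ((42.373939514160156, 42.39544677734375), 72.54997253417969)
[107. 249.] 4912 0.011 0.003 [430.4 -43.9] ((73.8990249633789, 191.85760498046875), 23.11934471130371)
[397. 369.] 2903 0.057 0.024 [631.7  90.2] ((54.080894470214844, 52.33454132080078), 83.50542449951172)
[222. 393.] 392 0.011 0.002 [632.3 -85.6] ((42.460853576660156, 14.106649398803711), 65.73078155517578)
```

The wrist measurement (476.8, 91.4) agrees to about 1 mm with the top view, so I'm going down to grip the small pot.

carry_out(targets="1 20 0.5 0.5 0;1 25 0 0 0;1 25 0 0 0;1 25 0 0 0;1 18 0 0 0;1 11 0 0 0;1 0 0 0 0;0 0 0 0 0;0 0 0 0 0;0 0 0 0 0;0 0 0 0 0;0 0 0 0 0;0 0 0 0 0;0 0 0 0 0;0 0 0 0 0;0 -8 0 0 0;0 -16 0 0 0;0 -16 0 0 0;0 0 0 0 0", force=25)

```text
clock: 3.32
tool_pos: [0.4773, 0.0908, 0.226]
eef_rot: [0.149, 0.69, -0.148, 0.692]
contact_force: [-0.6, 0.0, -0.9]
opening: 0.485
```

Run:
```python
from plant import r,eyes
from h import *
s=r.get_state()
need(s,650,-95,136)
p,d=eyes.snapshot("wrist");cv2.imwrite("pics/w2.png",p)
```

```text
t 3.32 grasp [477.7  90.9  79. ] jaw yaw 65.75 xaxis [ 3.2e-03  9.0e-04 -1.0e+00] zaxis [ 0.912 -0.411  0.002] open 0.485 F [-0.6  0.  -0.9]
  shift tool x,y,z [-56.6 -98.6 233.6] dist 253.5
  q [-0.21  0.83 -0.12  2.11  0.43  0.21  0.44]
```

View pics/w2.png

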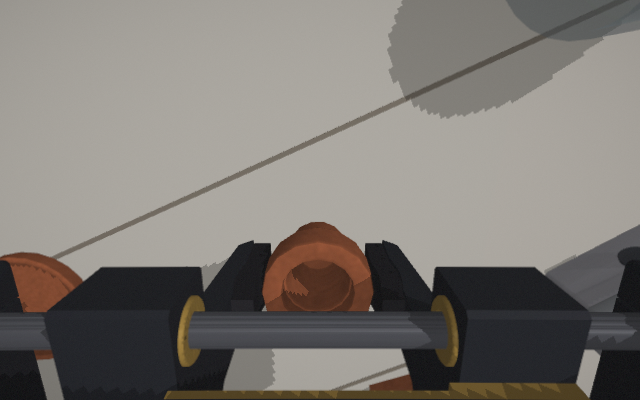

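carry_out(targets="0 -5 -4 10 0;0 -10 -8 19 0;0 -10 -11 26 0;0 0 -11 26 0;0 0 -11 26 0;0 0 -11 26 0;0 0 -11 26 0;0 0 -11 26 0;0 0 -9 22 0;0 0 -6 14 0;0 0 -4 9 0;0 0 -1.5 3.5 0;0 0 0 0 0;0 0 0 0 0")

```text
clock: 4.53
tool_pos: [0.6487, -0.0941, 0.2479]
eef_rot: [0.148, 0.692, -0.148, 0.691]
contact_force: [0.3, -0.3, -1.0]
opening: 0.484
```

```bash
cat >> h.py <<'E'
def wristlook(r,eyes,name,mn=200):
    s=r.get_state();p,d=eyes.snapshot("wrist");cv2.imwrite(f"pics/{name}.png",p)
    cp=eyes.camera_params("wrist");I=cloud(p,d,cp,tooldT(s)@cp["T_tool_cam"]);m=terr(p)
    k,L,st,c=cv2.connectedComponentsWithStats(m)
    for i in range(1,k):
        W=I[L==i];W=W[~np.isnan(W[:,0])]
        if len(W)<mn: continue
        zt=np.percentile(W[:,2],95);S=W[W[:,2]>zt-.007]
        a=cv2.minAreaRect((S[:,:2]*1000).astype(np.float32))
        print(" px",c[i].round(),"n",len(W),"z95",zt.round(4),"z5",np.percentile(W[:,2],5).round(4),"c",np.round(a[0],1),"size",np.round(a[1],1),"ang",round(a[2],1))
    return I,m,p
E
python3 - <<'E'
from plant import r,eyes
from h import *
s=r.get_state()
need(s,650,-95,36+5)
wristlook(r,eyes,"w3")
E
```

```text
t 4.53 grasp [648.4 -94.  100.9] jaw yaw 65.81 xaxis [-1.8e-03  7.0e-04 -1.0e+00] zaxis [ 0.912 -0.41  -0.002] open 0.484 F [ 0.3 -0.3 -1. ]
  shift tool x,y,z [59.9 -0.3  2. ] dist 2.0
  q [ 0.25  0.94 -0.34  1.57  0.42  0.7   0.86]
 px [601.  70.] n 8607 z95 0.057 z5 0.0066 c [630.5  67. ] size [15.9 54.6] ang 78.4
 px [ 64. 215.] n 13566 z95 0.0107 z5 0.0034 c [ 601.2 -220.9] size [154.4 107.4] ang 58.5
 px [317. 251.] n 11536 z95 0.1087 z5 0.004 c [643.8 -92.5] size [44. 34.] ang 65.6
```

View pics/w3.png

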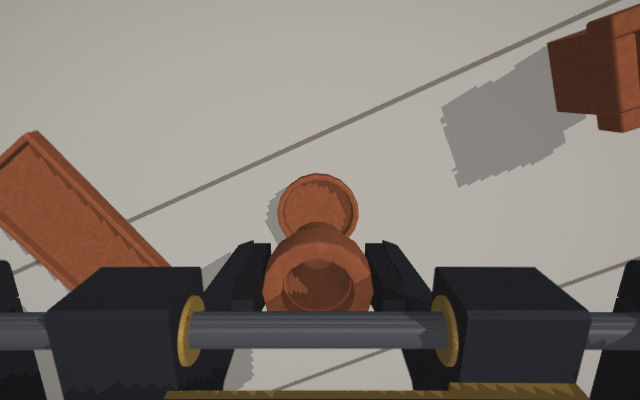

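```bash
cat >> h.py <<'E'
from scipy.optimize import least_squares
def circ(I,m,x,y,zlo,zhi,rad,rr=None):
    "fit centre of a circle of known outer radius (m) to outermost points by direction"
    rr=rr or rad*1.4
    W=I[(m>0)&(I[...,2]>zlo)&(I[...,2]<zhi)]
    W=W[np.hypot(W[:,0]-x,W[:,1]-y)<rr]
    c=np.array([x,y])
    for _ in range(4):
        a=np.arctan2(W[:,1]-c[1],W[:,0]-c[0]);q=np.hypot(*(W[:,:2]-c).T);E=[]
        for b in np.arange(-np.pi,np.pi,.1):
            k=(a>=b)&(a<b+.1)
            if k.sum()>3: 
                i=np.argsort(q[k])[int(.95*k.sum())-0 if int(.95*k.sum())<k.sum() else -1]; E.append(W[k][i,:2])
        E=np.array(E)
        o=least_squares(lambda v:np.hypot(*(E-v).T)-rad,c,loss="soft_l1",f_scale=.002);c=o.x
    f=least_squares(lambda v:np.hypot(*(E-v[:2]).T)-v[2],[*c,rad],loss="soft_l1",f_scale=.002).x
    print(" circle c",(c*1000).round(1),"bins",len(E),"rms",(np.std(o.fun)*1000).round(2),"free",(f*1000).round(1)); return c
E
python3 - <<'E'
from plant import r,eyes
from h import *
s=r.get_state();need(s,650,-95,41)
I,m,p=wristlook(r,eyes,"w3b")
circ(I,m,.65,-.095,.006,.014,.027)
z=np.load("top0.npz");I=cloud(z["p"],z["d"],eyes.camera_params("top"));m=terr(z["p"])
circ(I,m,.65,-.095,.003,.014,.027); circ(I,m,.4555,-.103,.003,.014,.038);circ(I,m,.505,-.407,.05,.068,.033)
z=np.load("side0.npz");I=cloud(z["p"],z["d"],eyes.camera_params("side"));m=terr(z["p"])
circ(I,m,.65,-.095,.003,.014,.027); circ(I,m,.4555,-.103,.003,.014,.038);circ(I,m,.505,-.407,.05,.068,.033)
E
```

```text
t 4.58 grasp [648.4 -93.5 101.2] jaw yaw 65.85 xaxis [-1.6e-03  9.0e-04 -1.0e+00] zaxis [ 0.913 -0.409 -0.002] open 0.488 F [ 0.4 -0.4 -1. ]
  shift tool x,y,z [60.2 -0.7  2.2] dist 2.3
  q [ 0.25  0.94 -0.34  1.57  0.42  0.7   0.86]
 px [600.  71.] n 8723 z95 0.0571 z5 0.0067 c [630.5  67.5] size [18.1 55.2] ang 76.4
 px [ 64. 215.] n 13528 z95 0.0107 z5 0.0034 c [ 601.1 -220. ] size [154.5 106.9] ang 58.7
 px [317. 251.] n 11511 z95 0.109 z5 0.004 c [643.7 -92.1] size [44.2 34. ] ang 66.5
 circle c [650.8 -95.6] bins 46 rms 0.48 free [650.  -95.3  26.1]
 circle c [646.5 -92.3] bins 15 rms 1.77 free [649.4 -95.1  23.7]
 circle c [ 452.8 -102. ] bins 47 rms 2.33 free [ 455.6 -102.4   33.9]
 circle c [ 506.4 -403.9] bins 24 rms 1.51 free [ 505.5 -405.    31.3]
 circle c [647.8 -98.5] bins 32 rms 1.94 free [648.  -97.4  24.7]
 circle c [ 454.2 -104.9] bins 62 rms 1.58 free [ 454.5 -104.9   35.7]
 circle c [ 504.  -409.3] bins 62 rms 0.94 free [ 504.  -409.6   31. ]
```

carry_out(targets="0 8 -0.8 2.6 0;0 15 0 0 0;0 15 0 0 0;0 10 0 0 0;0 6 0 0 0;0 3 0 0 0;0 0 0 0 0;0 0 0 0 0")

```text
clock: 5.3
tool_pos: [0.6515, -0.0964, 0.1919]
eef_rot: [0.148, 0.691, -0.148, 0.692]
contact_force: [-0.4, 0.5, -2.2]
opening: 0.483
```

Run:
```python
from plant import r,eyes
from h import *
s=r.get_state();need(s,650.5,-95.5,41)
I,m,p=wristlook(r,eyes,"w4")
```

```text
t 5.3 grasp [651.6 -96.4  44.9] jaw yaw 65.78 xaxis [ 5.e-04  2.e-04 -1.e+00] zaxis [ 0.912 -0.41   0.   ] open 0.483 F [-0.4  0.5 -2.2]
  shift tool x,y,z [ 3.9  0.4 -1.4] dist 1.4
  q [ 0.23  1.02 -0.3   1.57  0.46  0.62  0.84]
 px [637.  47.] n 389 z95 0.0042 z5 0.0003 c [630.8  69.4] size [ 3.3 40.1] ang 84.4
 px [ 36. 257.] n 6138 z95 0.0107 z5 0.0026 c [ 585.9 -201. ] size [ 58.8 132.8] ang 13.6
 px [318. 256.] n 11346 z95 0.0527 z5 0.0041 c [646.9 -95. ] size [44.2 34.3] ang 65.7
 px [ 46. 363.] n 453 z95 0.0112 z5 0.0041 c [ 628.9 -203.2] size [ 17.2 145.9] ang 22.0
```

View pics/w4.png

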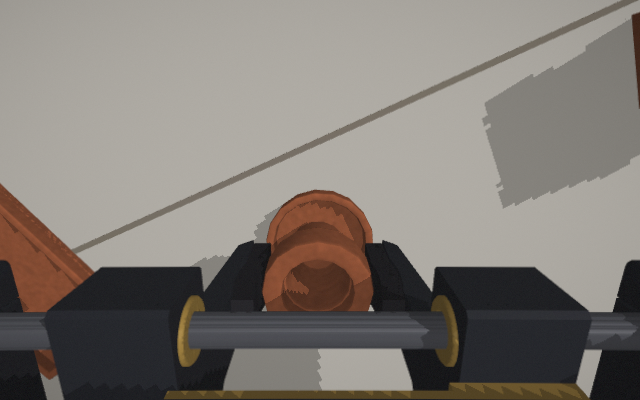

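carry_out(targets="0 1.5 0 -1 0;0 1.5 0 0 0;0 1 0 0 0;0 0.5 0 0 0;0 0 0 0 0")

```text
clock: 5.77
tool_pos: [0.6505, -0.0961, 0.1881]
eef_rot: [0.148, 0.691, -0.148, 0.692]
contact_force: [-1.2, 0.0, 5.2]
opening: 0.481
```

Run:
```python
from plant import r,eyes
from h import *
s=r.get_state();need(s,650.5,-95.5,40)
I,m,p=wristlook(r,eyes,"w5")
```

```text
t 5.77 grasp [650.6 -96.1  41.1] jaw yaw 65.77 xaxis [ 5.e-04 -2.e-04 -1.e+00] zaxis [ 0.912 -0.41   0.001] open 0.481 F [-1.2  0.   5.2]
  shift tool x,y,z [ 1.1  0.5 -0.4] dist 0.6
  q [ 0.23  1.03 -0.3   1.58  0.46  0.61  0.84]
 px [ 35. 262.] n 5304 z95 0.0107 z5 0.0024 c [ 586.2 -197.7] size [ 54.8 127.9] ang 13.6
 px [318. 257.] n 10970 z95 0.0489 z5 0.0042 c [646.  -94.7] size [44.1 34. ] ang 66.3
 px [ 46. 366.] n 560 z95 0.011 z5 0.0039 c [ 634.  -201.1] size [ 18.9 144.5] ang 16.8
```

carry_out(targets="0.6 0 0 0 0;0.75 0 0 0 0;1 0 0 0 0;1 0 0 0 0;1 -3 0 0 0;1 -10 0 0 0;1 -20 0 0 0;1 -25 0 0 0;1 -25 0 0 0;1 -15 0 0 0;1 -10 0 0 0;1 0 0 0 0")

```text
clock: 6.82
tool_pos: [0.6513, -0.0961, 0.2982]
eef_rot: [0.149, 0.69, -0.148, 0.693]
contact_force: [0.5, -0.1, 0.4]
opening: 0.999
```

Run:
```python
from plant import r,eyes
from h import *
s=r.get_state();need(s,631.7,90,150,83.5)
I,m,p=wristlook(r,eyes,"w6")
circ(I,m,.65,-.095,.03,.055,.022)
```

```text
t 6.82 grasp [652.  -96.1 151.2] jaw yaw 65.76 xaxis [ 4.9e-03 -2.0e-04 -1.0e+00] zaxis [ 0.912 -0.411  0.005] open 0.999 F [ 0.5 -0.1  0.4]
  shift tool x,y,z [  1.  161.4 -94.9] dist 187.2
  turn(world yaw) deg 17.74 -> about tool x rad -0.3096  final-frame shift [  1.  182.7 -41.2]
  q [ 0.27  0.88 -0.36  1.54  0.4   0.79  0.89]
 px [579.  58.] n 11297 z95 0.0572 z5 0.0096 c [633.2  88.7] size [53.3 53.8] ang 84.7
 px [110. 199.] n 12408 z95 0.0108 z5 0.0035 c [ 596.2 -251.1] size [123.3  63.5] ang 13.1
 px [317. 192.] n 4130 z95 0.0491 z5 0.0044 c [650.1 -96.6] size [42.9 42.3] ang 77.3
 circle c [649.8 -96.6] bins 63 rms 0.22 free [649.8 -96.6  21.1]
```

View pics/w6.png

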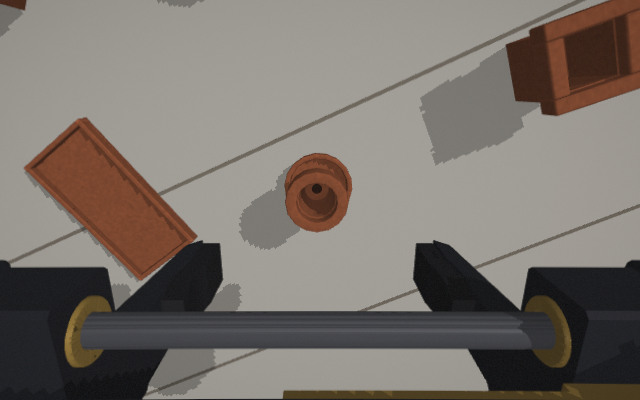

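The small pot is seated at (317,192), within about 1 mm of the saucer centre. The square pot is next.

carry_out(targets="1 0 0 0 -0.103;1 0 0 0 -0.103;1 0 0 0 -0.103;1 0 12 -3 0;1 0 24 -5 0;1 0 30 -7 0;1 0 30 -7 0;1 0 30 -7 0;1 0 28 -6 0;1 0 18 -4 0;1 0 10 -2 0;1 0 0 0 0;1 0 0 0 0")

```text
clock: 7.95
tool_pos: [0.6301, 0.0891, 0.2946]
eef_rot: [0.04, 0.706, -0.041, 0.706]
contact_force: [0.4, 0.1, 0.6]
opening: 1.0
```

Run:
```python
from plant import r,eyes
from h import *
s=r.get_state();need(s,632,90,48,83.5)
I,m,p=wristlook(r,eyes,"w7")
```

```text
t 7.95 grasp [630.   89.  147.6] jaw yaw 83.44 xaxis [-0.001  -0.0012 -1.    ] zaxis [ 0.993 -0.114 -0.001] open 1.0 F [0.4 0.1 0.6]
  shift tool x,y,z [99.6  1.4  2. ] dist 2.4
  turn(world yaw) deg 0.06 -> about tool x rad -0.0011  final-frame shift [99.6  1.4  2. ]
  q [ 0.01  0.86 -0.41  1.61  0.46  0.76  0.85]
 px [26. 14.] n 1583 z95 0.0112 z5 0.0035 c [484.5 -94.3] size [41.9 20.2] ang 84.0
 px [321. 210.] n 6685 z95 0.0573 z5 0.0052 c [633.  90.] size [53.4 53.9] ang 85.4
 px [ 85. 241.] n 4542 z95 0.0488 z5 0.004 c [627.1 -36.8] size [ 35.7 168.8] ang 18.1
```

View pics/w7.png

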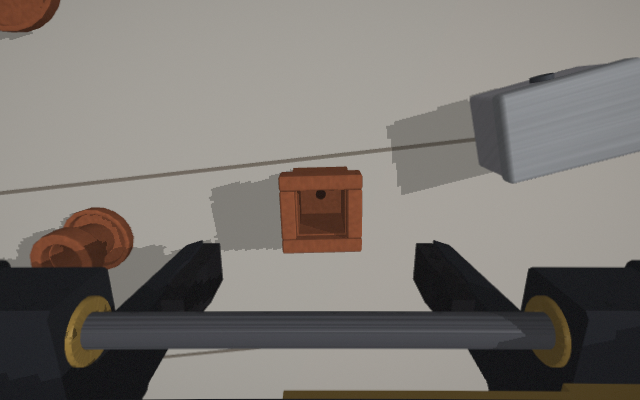

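carry_out(targets="1 8 1.3 2.7 -0.025;1 20 0 0 0;1 25 0 0 0;1 25 0 0 0;1 14 0 0 0;1 8 0 0 0;1 0 0 0 0;0 0 0 0 0;0 0 0 0 0;0 0 0 0 0;0 0 0 0 0;0 0 0 0 0;0 0 0 0 0;0 0 0 0 0;0 -8 0 0 0;0 -16 0 0 0;0 -22 0 0 0;0 -22 0 0 0;0 -16 0 0 0;0 0 0 0 0", force=30)

```text
clock: 9.67
tool_pos: [0.6343, 0.0908, 0.2828]
eef_rot: [0.032, 0.704, -0.031, 0.708]
contact_force: [0.4, -0.4, -1.3]
opening: 0.607
```

Run:
```python
from plant import r,eyes
from h import *
s=r.get_state();need(s,510,386,160,47)
I,m,p=wristlook(r,eyes,"w8")
```

```text
t 9.67 grasp [635.1  91.  135.8] jaw yaw 84.9 xaxis [ 0.0058  0.0017 -1.    ] zaxis [ 0.996 -0.089  0.006] open 0.607 F [ 0.4 -0.4 -1.3]
  shift tool x,y,z [ -24.4  282.7 -150.7] dist 320.4
  turn(world yaw) deg -37.9 -> about tool x rad 0.6614  final-frame shift [ -24.4  130.5 -292.6]
  q [ 0.01  0.88 -0.41  1.61  0.47  0.74  0.86]
 px [ 62. 242.] n 6402 z95 0.0489 z5 0.0042 c [618.9 -44.1] size [ 40.7 164.4] ang 30.3
 px [317. 257.] n 14702 z95 0.1439 z5 0.0925 c [626.9  91.1] size [55.3 39.3] ang 85.5
```

View pics/w8.png

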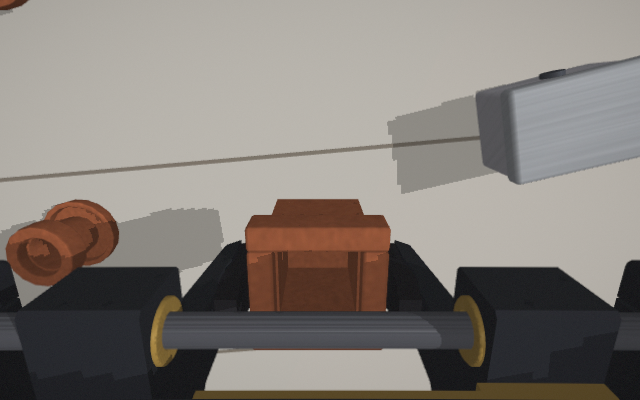

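carry_out(targets="0 -5 0 0 0.11;0 -5 0 0 0.11;0 -5 0 0 0.11;0 -5 0 0 0.11;0 -5 0 0 0.11;0 0 5 -12 0.11;0 0 10 -22 0;0 0 12 -27 0;0 0 12 -27 0;0 0 12 -27 0;0 0 12 -27 0;0 0 12 -27 0;0 0 12 -27 0;0 0 12 -27 0;0 0 12 -27 0;0 0 10 -22 0;0 0 6 -13 0;0 0 3.5 -7.5 0;0 0 0 0 0;0 0 0 0 0")

```text
clock: 11.38
tool_pos: [0.5071, 0.383, 0.3036]
eef_rot: [0.258, 0.658, -0.26, 0.658]
contact_force: [0.3, -0.5, -1.0]
opening: 0.605
```

Run:
```python
from plant import r,eyes
from h import *
s=r.get_state();need(s,510,386,60,47)
I,m,p=wristlook(r,eyes,"w9")
W=I[(m>0)&(I[...,2]<.016)];W=W[np.hypot(W[:,0]-.51,W[:,1]-.386)<.06]
print(cv2.minAreaRect((W[:,:2]*1000).astype(np.float32)))
np.save("w9.npy",I)
```

```text
t 11.38 grasp [507.1 382.7 156.6] jaw yaw 47.03 xaxis [-0.     -0.0022 -1.    ] zaxis [ 0.732 -0.682  0.001] open 0.605 F [ 0.3 -0.5 -1. ]
  shift tool x,y,z [96.6  4.5 -0.3] dist 4.5
  turn(world yaw) deg -0.03 -> about tool x rad 0.0006  final-frame shift [96.6  4.5 -0.3]
  q [-0.62  0.83 -0.18  1.62  0.21  0.72 -0.08]
 px [320. 236.] n 19583 z95 0.1647 z5 0.0042 c [501.  387.7] size [55.7 38.6] ang 46.8
((506.8576965332031, 390.9410705566406), (67.90044403076172, 58.32209396362305), 48.52687072753906)
```

View pics/w9.png

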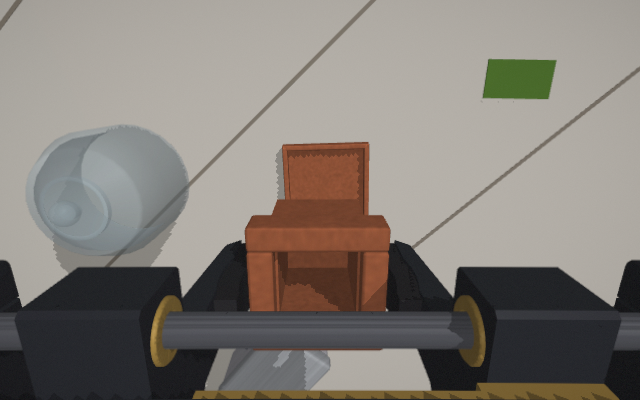

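carry_out(targets="0 5 3 -0.8 -0.02;0 12 2.1 0 0;0 18 0 0 0;0 20 0 0 0;0 18 0 0 0;0 12 0 0 0;0 8 0 0 0;0 4 0 0 0;0 2 0 0 0;0 0 0 0 0;0 0 0 0 0")

```text
clock: 12.35
tool_pos: [0.5097, 0.389, 0.206]
eef_rot: [0.253, 0.66, -0.252, 0.661]
contact_force: [-0.3, -0.4, -2.3]
opening: 0.608
```

Run:
```python
from plant import r,eyes
from h import *
s=r.get_state();need(s,510,387,52,48)
I,m,p=wristlook(r,eyes,"w10")
```

```text
t 12.35 grasp [509.8 389.1  59. ] jaw yaw 48.24 xaxis [ 0.0011  0.0011 -1.    ] zaxis [ 0.746 -0.666  0.   ] open 0.608 F [-0.3 -0.4 -2.3]
  shift tool x,y,z [ 7.  -1.5  1.5] dist 2.1
  turn(world yaw) deg -0.24 -> about tool x rad 0.0042  final-frame shift [ 7.  -1.5  1.5]
  q [-0.64  0.97 -0.15  1.64  0.24  0.55 -0.1 ]
 px [317. 243.] n 18784 z95 0.0671 z5 0.0044 c [503.5 393.8] size [55.8 39.3] ang 49.0
```

View pics/w10.png

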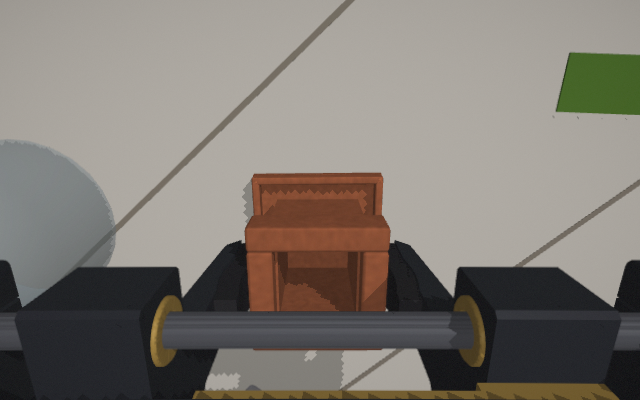

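carry_out(targets="0 1 0 1.5 0;0 2 0 0 0;0 1.5 0 0 0;0 1 0 0 0;0 0.7 0 0 0;0 0 0 0 0")

```text
clock: 12.9
tool_pos: [0.5105, 0.3877, 0.1999]
eef_rot: [0.252, 0.661, -0.252, 0.661]
contact_force: [-2.3, -1.6, 5.4]
opening: 0.611
```

Run:
```python
from plant import r,eyes
from h import *
s=r.get_state();need(s,510,387,52,48)
I,m,p=wristlook(r,eyes,"w11")
```

```text
t 12.9 grasp [510.5 387.6  52.9] jaw yaw 48.24 xaxis [ 2.e-04 -1.e-04 -1.e+00] zaxis [ 0.746 -0.666  0.   ] open 0.611 F [-2.3 -1.6  5.4]
  shift tool x,y,z [ 0.9 -0.8  0.1] dist 0.8
  turn(world yaw) deg -0.24 -> about tool x rad 0.0042  final-frame shift [ 0.9 -0.8  0.1]
  q [-0.64  0.98 -0.15  1.64  0.25  0.54 -0.09]
 px [318. 242.] n 18996 z95 0.061 z5 0.0043 c [504.4 392.3] size [55.9 39.2] ang 48.6
```

In contact at 5 N, so I release and rise.

carry_out(targets="0.7 0 0 0 0;0.85 0 0 0 0;1 0 0 0 0;1 0 0 0 0;1 -3 0 0 0;1 -10 0 0 0;1 -20 0 0 0;1 -25 0 0 0;1 -25 0 0 0;1 -20 0 0 0;1 -12 0 0 0;1 -5 0 0 0;1 0 0 0 0")

```text
clock: 14.03
tool_pos: [0.5107, 0.3879, 0.3203]
eef_rot: [0.253, 0.66, -0.251, 0.661]
contact_force: [0.2, -0.2, 0.3]
opening: 1.0
```

Run:
```python
from plant import r,eyes
from h import *
s=r.get_state();need(s,504.8,-407,172,48);need(s,402,-250.5,172,132.5)
I,m,p=wristlook(r,eyes,"w12")
W=I[(m>0)&(I[...,2]<.016)];W=W[np.hypot(W[:,0]-.51,W[:,1]-.386)<.06]
print(cv2.minAreaRect((W[:,:2]*1000).astype(np.float32)))
```

```text
t 14.03 grasp [510.9 388.1 173.3] jaw yaw 48.24 xaxis [ 0.0017  0.0015 -1.    ] zaxis [ 0.746 -0.666  0.   ] open 1.0 F [ 0.2 -0.2  0.3]
  shift tool x,y,z [ 1.000e-01 -5.971e+02  5.250e+02] dist 795.1
  turn(world yaw) deg -0.24 -> about tool x rad 0.0042  final-frame shift [ 1.000e-01 -5.949e+02  5.275e+02]
  q [-0.62  0.81 -0.19  1.59  0.21  0.76 -0.06]
t 14.03 grasp [510.9 388.1 173.3] jaw yaw 48.24 xaxis [ 0.0017  0.0015 -1.    ] zaxis [ 0.746 -0.666  0.   ] open 1.0 F [ 0.2 -0.2  0.3]
  shift tool x,y,z [ 2.000e-01 -5.489e+02  3.441e+02] dist 647.8
  turn(world yaw) deg 84.26 -> about tool x rad -1.4706  final-frame shift [ 2.000e-01 -3.972e+02 -5.117e+02]
  q [-0.62  0.81 -0.19  1.59  0.21  0.76 -0.06]
 px [317. 187.] n 7250 z95 0.0613 z5 0.0045 c [509.8 387.1] size [54.  53.7] ang 48.3
((510.2773132324219, 387.7755126953125), (67.6229248046875, 67.63726806640625), 48.66355514526367)
```

View pics/w12.png

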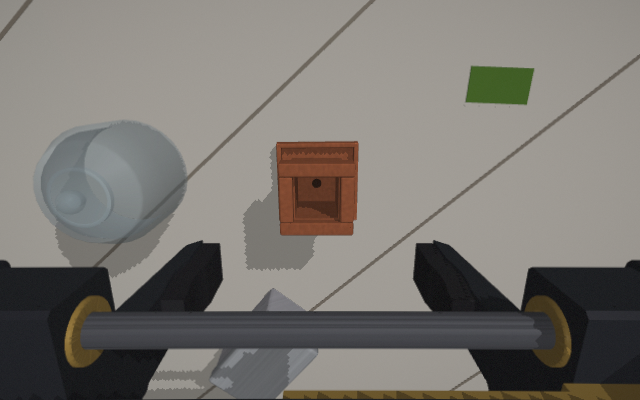

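Square pot is seated to within about 1 mm and in line with its saucer. I turn the jaws next, then go to the large pot.

carry_out(targets="1 0 0 0 0.12;1 0 0 0 0.12;1 0 0 0 0.12;1 0 0 0 0.12;1 0 0 0 0.12;1 0 0 0 0.12;1 0 0 0 0.12;1 0 0 0 0.12;1 0 0 0 0.12;1 0 0 0 0.12;1 0 0 0 0.12;1 0 0 0 0.12;1 0 0 0 0.12;1 0 0 0 0.11;1 0 0 0 0")

```text
clock: 15.33
tool_pos: [0.5098, 0.3876, 0.3172]
eef_rot: [-0.658, -0.255, 0.66, -0.257]
contact_force: [-0.3, 1.0, -0.4]
opening: 0.999
```

Run:
```python
from plant import r,eyes
from h import *
s=r.get_state();need(s,504.8,-407,172,-47.5)
```

```text
t 15.33 grasp [509.5 387.2 170.2] jaw yaw -47.58 xaxis [-0.002  -0.0029 -1.    ] zaxis [-0.738 -0.675  0.003] open 0.999 F [-0.3  1.  -0.4]
  shift tool x,y,z [5.000e-01 5.831e+02 5.392e+02] dist 794.2
  turn(world yaw) deg 0.08 -> about tool x rad -0.0014  final-frame shift [5.000e-01 5.824e+02 5.400e+02]
  q [-0.87  0.83  0.28  1.61 -0.3   0.75 -1.28]
```

carry_out(targets="1 0 13 12 0;1 0 22 20 0;1 0 26 24 0;1 0 26 24 0;1 0 26 24 0;1 0 26 24 0;1 0 26 24 0;1 0 26 24 0;1 0 26 24 0;1 0 26 24 0;1 0 26 24 0;1 0 26 24 0;1 0 26 24 0;1 0 26 24 0;1 0 26 24 0;1 0 26 24 0;1 0 26 24 0;1 0 26 24 0;1 0 26 24 0;1 0 26 24 0")

```text
clock: 17.0
tool_pos: [0.5083, -0.2983, 0.318]
eef_rot: [-0.658, -0.258, 0.659, -0.257]
contact_force: [0.0, -0.0, 0.5]
opening: 0.999
```

carry_out(targets="1 0 26 24 0;1 0 22 20 0;1 0 14 13 0;1 0 10 9 0;1 0 5 5 0;1 0 0 0 0;1 0 0 0 0")

```text
clock: 17.58
tool_pos: [0.5086, -0.4006, 0.3182]
eef_rot: [-0.659, -0.258, 0.659, -0.256]
contact_force: [0.3, -0.2, 0.6]
opening: 1.001
```

Run:
```python
from plant import r,eyes
from h import *
s=r.get_state();need(s,504.8,-407,52,-47.5)
I,m,p=wristlook(r,eyes,"w13")
circ(I,m,.505,-.407,.05,.068,.033)
```

```text
t 17.58 grasp [ 508.5 -400.4  171.2] jaw yaw -47.35 xaxis [-0.001   0.0017 -1.    ] zaxis [-0.736 -0.677 -0.   ] open 1.001 F [ 0.3 -0.2  0.6]
  shift tool x,y,z [119.2   2.6   7.2] dist 7.7
  turn(world yaw) deg -0.15 -> about tool x rad 0.0026  final-frame shift [119.2   2.7   7.2]
  q [ 0.56  0.82  0.07  1.58 -0.07  0.75 -0.17]
 px [229.  21.] n 3792 z95 0.011 z5 0.0034 c [ 559.6 -260.8] size [47.7 61.7] ang 13.4
 px [ 75. 156.] n 13954 z95 0.0513 z5 0.0097 c [ 403.3 -251. ] size [108.9  50.1] ang 41.9
 px [324. 206.] n 6301 z95 0.0613 z5 0.0062 c [ 506.9 -407.9] size [64.5 64.3] ang 48.4
 circle c [ 507.2 -407.8] bins 63 rms 0.17 free [ 507.2 -407.8   32. ]
```

View pics/w13.png

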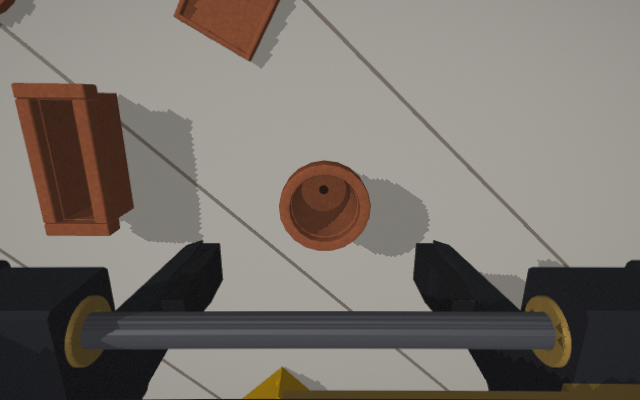

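carry_out(targets="1 5 4.6 6 0;1 15 0 0 0;1 25 0 0 0;1 25 0 0 0;1 20 0 0 0;1 15 0 0 0;1 9 0 0 0;1 5 0 0 0;1 0 0 0 0;0 0 0 0 0;0 0 0 0 0;0 0 0 0 0;0 0 0 0 0;0 0 0 0 0;0 0 0 0 0;0 -6 0 0 0;0 -16 0 0 0;0 -22 0 0 0;0 -16 0 0 0;0 0 0 0 0", force=30)

```text
clock: 19.3
tool_pos: [0.5083, -0.4098, 0.2633]
eef_rot: [0.66, 0.255, -0.658, 0.258]
contact_force: [-0.3, 0.3, -1.3]
opening: 0.742
```

Run:
```python
from plant import r,eyes
from h import *
s=r.get_state();need(s,455.5,-103,140,-47.5)
I,m,p=wristlook(r,eyes,"w14")
```

```text
t 19.3 grasp [ 509.  -410.3  116.3] jaw yaw -47.45 xaxis [ 0.0049 -0.0038 -1.    ] zaxis [-0.737 -0.676 -0.001] open 0.742 F [-0.3  0.3 -1.3]
  shift tool x,y,z [ -25.1 -262.5 -168.4] dist 311.8
  turn(world yaw) deg -0.05 -> about tool x rad 0.0008  final-frame shift [ -25.1 -262.6 -168.2]
  q [ 0.58  0.9   0.06  1.59 -0.08  0.64 -0.15]
 px [201.  14.] n 2063 z95 0.0113 z5 0.0035 c [ 543.5 -278.4] size [23.4 52.4] ang 42.5
 px [ 32. 173.] n 11898 z95 0.0511 z5 0.0053 c [ 419.2 -291.8] size [104.1 100.7] ang 12.3
 px [317. 260.] n 15712 z95 0.1234 z5 0.0687 c [ 516.6 -403.9] size [46.2 66.6] ang 41.7
 px [317. 352.] n 486 z95 0.1237 z5 0.1219 c [ 487.2 -430.4] size [ 5.9 30.8] ang 43.0
```

View pics/w14.png

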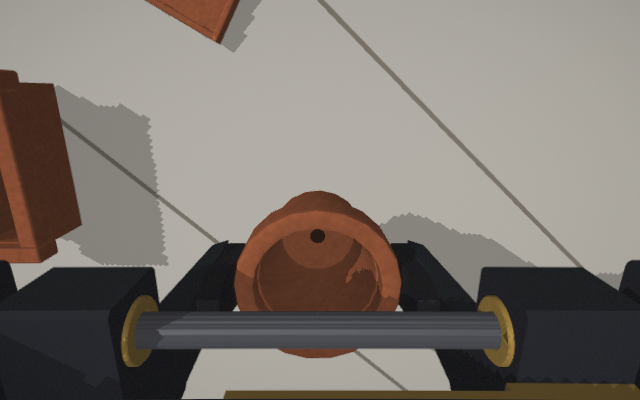

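carry_out(targets="0 -10 -5 -3 0;0 -15 -10 -6 0;0 -15 -18 -12 0;0 0 -22 -14 0;0 0 -24 -16 0;0 0 -24 -16 0;0 0 -24 -16 0;0 0 -24 -16 0;0 0 -24 -16 0;0 0 -24 -16 0;0 0 -22 -14 0;0 0 -18 -11 0;0 0 -12 -7 0;0 0 -8 -4 0;0 0 -3 -1 0;0 0 0 0 0;0 0 0 0 0")

```text
clock: 20.77
tool_pos: [0.454, -0.103, 0.2999]
eef_rot: [-0.659, -0.256, 0.659, -0.257]
contact_force: [0.1, 0.2, -1.2]
opening: 0.739
```

Run:
```python
from plant import r,eyes
from h import *
s=r.get_state();need(s,455.5,-103,57,-47.5)
I,m,p=wristlook(r,eyes,"w15")
circ(I,m,.4555,-.103,.006,.014,.038)
```

```text
t 20.77 grasp [ 454.  -103.1  152.9] jaw yaw -47.5 xaxis [ 1.e-04 -7.e-04 -1.e+00] zaxis [-0.737 -0.676  0.   ] open 0.739 F [ 0.1  0.2 -1.2]
  shift tool x,y,z [95.9  0.9 -1.2] dist 1.5
  turn(world yaw) deg 0.0 -> about tool x rad -0.0001  final-frame shift [95.9  0.9 -1.2]
  q [ 0.06  0.68  0.1   2.14 -0.19  0.33 -0.51]
 px [499.   6.] n 735 z95 0.0114 z5 0.0035 c [ 633.8 -109.1] size [10.5 39.7] ang 42.2
 px [576. 177.] n 12606 z95 0.0107 z5 0.0033 c [ 596.3 -251.3] size [123.7  64.1] ang 13.2
 px [318. 240.] n 20344 z95 0.1599 z5 0.0042 c [461.4 -96.6] size [46.6 66.7] ang 42.5
 px [317. 352.] n 498 z95 0.1603 z5 0.1587 c [ 432.  -123.3] size [ 6.  31.6] ang 42.3
 px [408. 370.] n 2554 z95 0.0513 z5 0.0054 c [ 436.8 -213.5] size [157.5  49.5] ang 46.4
 circle c [ 455.3 -103.8] bins 43 rms 0.53 free [ 456.1 -103.2   37. ]
```

View pics/w15.png

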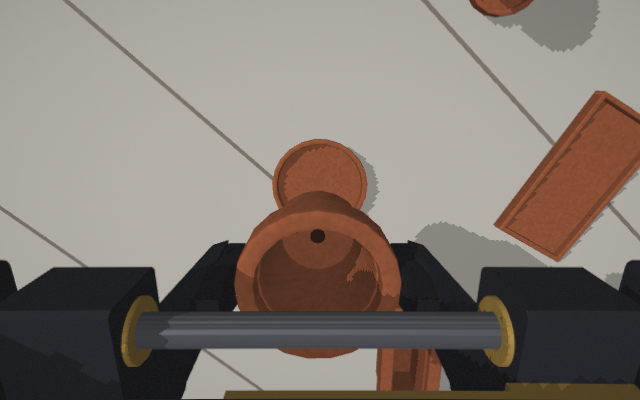

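carry_out(targets="0 5 1.4 -1 0;0 12 0 0 0;0 18 0 0 0;0 18 0 0 0;0 15 0 0 0;0 10 0 0 0;0 7 0 0 0;0 3 0 0 0;0 2 0 0 0;0 0 0 0 0;0 0 0 0 0")

```text
clock: 21.73
tool_pos: [0.4558, -0.1026, 0.2104]
eef_rot: [0.659, 0.256, -0.659, 0.257]
contact_force: [0.1, 0.3, -2.0]
opening: 0.739
```

Run:
```python
from plant import r,eyes
from h import *
s=r.get_state();need(s,455.7,-103.5,57,-47.5)
I,m,p=wristlook(r,eyes,"w16")
```

```text
t 21.73 grasp [ 455.9 -102.7   63.4] jaw yaw -47.44 xaxis [ 9.e-04 -2.e-04 -1.e+00] zaxis [-0.737 -0.676 -0.001] open 0.739 F [ 0.1  0.3 -2. ]
  shift tool x,y,z [6.4 0.5 0.8] dist 0.9
  turn(world yaw) deg -0.06 -> about tool x rad 0.001  final-frame shift [6.4 0.5 0.7]
  q [ 0.11  0.86  0.03  2.17 -0.21  0.11 -0.5 ]
 px [318. 246.] n 19634 z95 0.0705 z5 0.0045 c [463.1 -96.2] size [46.4 66.8] ang 42.6
 px [616. 247.] n 2834 z95 0.0108 z5 0.002 c [ 558.2 -189.4] size [ 47.2 137.2] ang 10.2
 px [317. 352.] n 502 z95 0.0709 z5 0.0692 c [ 434.1 -122.7] size [ 6.2 31.6] ang 42.3
 px [424. 374.] n 1453 z95 0.0271 z5 0.0032 c [ 457.5 -181.1] size [87.2 22.9] ang 52.8
```

View pics/w16.png

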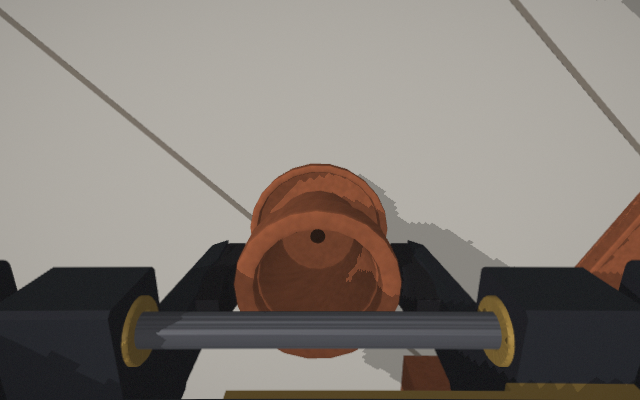

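carry_out(targets="0 1 0 0.5 0;0 2 0 0 0;0 1.5 0 0 0;0 1 0 0 0;0 0.5 0 0 0;0 0 0 0 0")

```text
clock: 22.28
tool_pos: [0.4552, -0.1029, 0.2049]
eef_rot: [0.659, 0.257, -0.659, 0.257]
contact_force: [-0.8, 1.2, 9.7]
opening: 0.742
```

Run:
```python
from plant import r,eyes
from h import *
s=r.get_state();need(s,455.7,-103.5,57,-47.5)
I,m,p=wristlook(r,eyes,"w17")
```

```text
t 22.28 grasp [ 455.3 -102.9   57.9] jaw yaw -47.44 xaxis [ 9.e-04  1.e-04 -1.e+00] zaxis [-0.737 -0.676 -0.001] open 0.742 F [-0.8  1.2  9.7]
  shift tool x,y,z [0.9 0.7 0.2] dist 0.7
  turn(world yaw) deg -0.06 -> about tool x rad 0.001  final-frame shift [0.9 0.7 0.2]
  q [ 0.11  0.88  0.02  2.17 -0.21  0.09 -0.5 ]
 px [318. 247.] n 19730 z95 0.065 z5 0.0045 c [462.7 -96.2] size [46.3 66.7] ang 42.4
 px [618. 252.] n 2070 z95 0.0109 z5 0.0018 c [ 553.8 -187.5] size [ 40.2 130.5] ang 10.0
 px [317. 352.] n 511 z95 0.0655 z5 0.0637 c [ 433.7 -122.8] size [ 6.1 31.6] ang 41.5
 px [426. 376.] n 1151 z95 0.0224 z5 0.0028 c [ 456.9 -181.3] size [86.8 22.7] ang 52.5
```

Seated with 10 N of contact; I release and rise.

carry_out(targets="0.85 0 0 0 0;1 0 0 0 0;1 0 0 0 0;1 0 0 0 0;1 -3 0 0 0;1 -10 0 0 0;1 -20 0 0 0;1 -25 0 0 0;1 -25 0 0 0;1 -15 0 0 0;1 -7 0 0 0;1 0 0 0 0")

```text
clock: 23.33
tool_pos: [0.4555, -0.1029, 0.3107]
eef_rot: [0.66, 0.256, -0.658, 0.257]
contact_force: [-0.1, -0.5, -0.3]
opening: 1.006
```

Run:
```python
from plant import r,eyes
from h import *
s=r.get_state();need(s,403,-250.8,160,-48)
I,m,p=wristlook(r,eyes,"w18")
circ(I,m,.4555,-.103,.05,.075,.033);circ(I,m,.4555,-.103,.003,.014,.038)
```

```text
t 23.33 grasp [ 456.  -103.   163.7] jaw yaw -47.44 xaxis [ 3.4e-03 -5.0e-04 -1.0e+00] zaxis [-0.737 -0.676 -0.002] open 1.006 F [-0.1 -0.5 -0.3]
  shift tool x,y,z [  3.6  73.  139. ] dist 157.0
  turn(world yaw) deg -0.56 -> about tool x rad 0.0098  final-frame shift [  3.6  74.4 138.3]
  q [ 0.06  0.66  0.11  2.13 -0.19  0.36 -0.51]
 px [491.   9.] n 1160 z95 0.0464 z5 0.0037 c [ 634.4 -109.6] size [ 2.6 20.3] ang 38.6
 px [567. 175.] n 12083 z95 0.0107 z5 0.0033 c [ 596.1 -251.1] size [123.7  63.6] ang 13.1
 px [317. 195.] n 8375 z95 0.0652 z5 0.0048 c [ 455.3 -102.6] size [64.7 64.7] ang 55.4
 px [399. 295.] n 1457 z95 0.0512 z5 0.0048 c [ 454.  -161.2] size [133.5  36. ] ang 70.7
 px [403. 369.] n 2481 z95 0.0514 z5 0.0056 c [ 393.8 -258.5] size [48.2 47.7] ang 42.1
 circle c [ 455.7 -102.4] bins 63 rms 0.2 free [ 455.7 -102.4   32. ]
 circle c [ 455.8 -103.7] bins 62 rms 8.43 free [463.6 -97.   28.7]
```

View pics/w18.png

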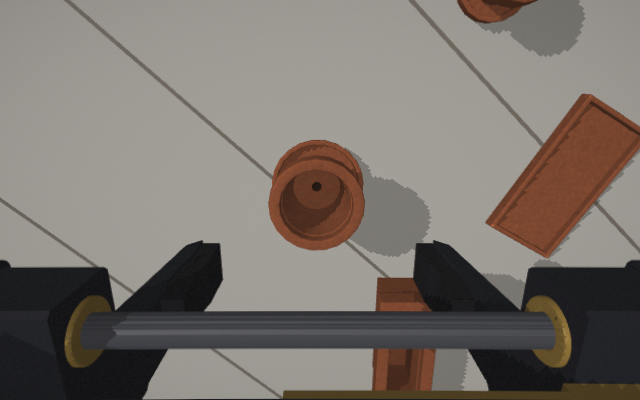

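The large pot is seated to within about 1 mm. The trough is last.

carry_out(targets="1 0 6 10 0.01;1 0 10 20 0;1 0 14 27 0;1 0 14 27 0;1 0 13 25 0;1 0 10 17 0;1 0 6 9 0;1 0 1.5 3 0;1 0 0 0 0;1 0 0 0 0")

```text
clock: 24.22
tool_pos: [0.4031, -0.2493, 0.3085]
eef_rot: [0.66, 0.255, -0.66, 0.253]
contact_force: [0.1, 0.2, 0.1]
opening: 1.004
```

Run:
```python
from plant import r,eyes
from h import *
s=r.get_state();need(s,403,-250.8,42,-48)
I,m,p=wristlook(r,eyes,"w19")
```

```text
t 24.22 grasp [ 403.  -249.1  161.5] jaw yaw -47.91 xaxis [-5.0e-04  1.6e-03 -1.0e+00] zaxis [-0.742 -0.67  -0.001] open 1.004 F [0.1 0.2 0.1]
  shift tool x,y,z [119.5   1.4   1.2] dist 1.9
  turn(world yaw) deg -0.09 -> about tool x rad 0.0016  final-frame shift [119.5   1.4   1.2]
  q [ 0.42  0.67  0.06  2.11 -0.1   0.37 -0.28]
 px [210.  22.] n 5072 z95 0.0651 z5 0.004 c [ 439.1 -119. ] size [20.2 59.1] ang 42.9
 px [480.  37.] n 7273 z95 0.0108 z5 0.0032 c [ 570.  -257.8] size [70.8 62.7] ang 12.7
 px [319. 195.] n 9923 z95 0.0514 z5 0.005 c [ 403.  -250.8] size [109.5  47.7] ang 42.1
```

View pics/w19.png

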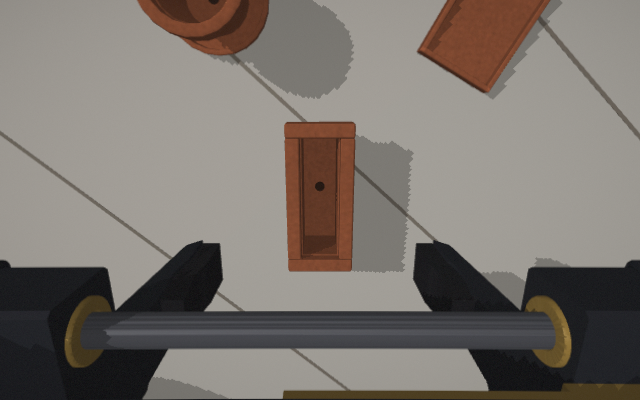

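carry_out(targets="1 5 1.4 1.2 0;1 15 0 0 0;1 25 0 0 0;1 25 0 0 0;1 20 0 0 0;1 15 0 0 0;1 9 0 0 0;1 5 0 0 0;1 0 0 0 0;0 0 0 0 0;0 0 0 0 0;0 0 0 0 0;0 0 0 0 0;0 0 0 0 0;0 0 0 0 0;0 0 0 0 0;0 -6 0 0 0;0 -16 0 0 0;0 -16 0 0 0;0 0 0 0 0", force=40)

```text
clock: 25.93
tool_pos: [0.403, -0.2528, 0.23]
eef_rot: [0.661, 0.252, -0.659, 0.254]
contact_force: [-0.1, 0.3, -2.5]
opening: 0.538
```

Run:
```python
from plant import r,eyes
from h import *
s=r.get_state();need(s,595.8,-251.2,140,-76.8)
I,m,p=wristlook(r,eyes,"w20")
```

```text
t 25.93 grasp [ 403.4 -253.    83. ] jaw yaw -48.02 xaxis [ 0.0027 -0.0016 -1.    ] zaxis [-0.743 -0.669 -0.001] open 0.538 F [-0.1  0.3 -2.5]
  shift tool x,y,z [ -56.5  127.5 -144.3] dist 192.6
  turn(world yaw) deg -28.78 -> about tool x rad 0.5022  final-frame shift [ -56.5   42.3 -187.9]
  q [ 0.45  0.82  0.03  2.14 -0.11  0.17 -0.27]
 px [170.  14.] n 3218 z95 0.0557 z5 0.0037 c [ 432.6 -125.3] size [ 2.8 24.1] ang 44.5
 px [528.  33.] n 8662 z95 0.0109 z5 0.0033 c [ 559.  -260.4] size [48.5 62.5] ang 13.2
 px [317. 224.] n 21888 z95 0.091 z5 0.0448 c [ 419.5 -238.4] size [69.3 48.8] ang 42.3
 px [318. 369.] n 4613 z95 0.091 z5 0.074 c [ 375.7 -277.9] size [22.4 47.4] ang 41.9
```

View pics/w20.png

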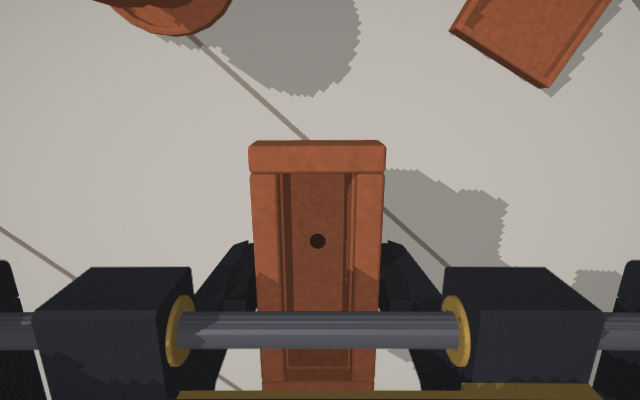

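carry_out(targets="0 -8 0 0 0;0 -16 0 0 0.1;0 -16 0 0 0.1;0 -12 0 0 0.1;0 -6 0 0 0.1;0 0 3 -12 0.102;0 0 4 -20 0;0 0 6 -26 0;0 0 6 -26 0;0 0 6 -26 0;0 0 6 -26 0;0 0 5 -22 0;0 0 3 -15 0;0 0 2 -10 0;0 0 1 -5 0;0 0 0 0 0;0 0 0 0 0")

```text
clock: 27.4
tool_pos: [0.5944, -0.249, 0.2853]
eef_rot: [-0.702, -0.082, 0.703, -0.081]
contact_force: [-1.1, -0.6, -3.5]
opening: 0.536
```

Run:
```python
from plant import r,eyes
from h import *
s=r.get_state();need(s,595.8,-251.2,47,-76.8)
I,m,p=wristlook(r,eyes,"w21")
W=I[(m>0)&(I[...,2]<.016)];W=W[np.hypot(W[:,0]-.596,W[:,1]+.251)<.08]
print(cv2.minAreaRect((W[:,:2]*1000).astype(np.float32)))
```

```text
t 27.4 grasp [ 594.  -248.9  138.3] jaw yaw -76.79 xaxis [-2.3e-03  7.0e-04 -1.0e+00] zaxis [-0.974 -0.229  0.002] open 0.536 F [-1.1 -0.6 -3.5]
  shift tool x,y,z [91.3  2.7 -1.4] dist 3.1
  turn(world yaw) deg -0.01 -> about tool x rad 0.0002  final-frame shift [91.3  2.7 -1.4]
  q [ 0.18  0.88  0.27  1.61 -0.32  0.69 -0.73]
 px [102.  62.] n 7703 z95 0.0491 z5 0.0043 c [650.8 -97.6] size [41.8 43.9] ang 13.2
 px [318. 212.] n 24790 z95 0.1461 z5 0.0048 c [ 615.8 -243.9] size [68.3 48.9] ang 13.5
 px [318. 369.] n 4735 z95 0.1463 z5 0.1293 c [ 557.7 -257.8] size [22.7 47.8] ang 13.2
((644.6725463867188, -240.47837829589844), (24.58369255065918, 61.46617889404297), 13.064376831054688)
```

View pics/w21.png

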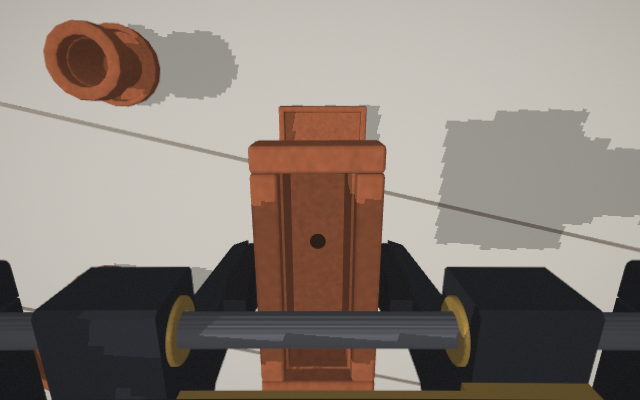

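carry_out(targets="0 5 2.8 0 0;0 12 0 0 0;0 18 0 0 0;0 17 0 0 0;0 14 0 0 0;0 10 0 0 0;0 6 0 0 0;0 3 0 0 0;0 1 0 0 0;0 0 0 0 0;0 0 0 0 0")

```text
clock: 28.37
tool_pos: [0.5962, -0.252, 0.2007]
eef_rot: [0.703, 0.081, -0.702, 0.082]
contact_force: [0.6, 0.2, -2.5]
opening: 0.539
```

Run:
```python
from plant import r,eyes
from h import *
s=r.get_state();need(s,595.8,-251.2,47,-76.8)
I,m,p=wristlook(r,eyes,"w22")
```

```text
t 28.37 grasp [ 596.4 -252.1   53.7] jaw yaw -76.77 xaxis [ 1.3e-03 -6.0e-04 -1.0e+00] zaxis [-0.973 -0.229 -0.001] open 0.539 F [ 0.6  0.2 -2.5]
  shift tool x,y,z [ 6.7 -1.   0.4] dist 1.1
  turn(world yaw) deg -0.03 -> about tool x rad 0.0005  final-frame shift [ 6.7 -1.   0.4]
  q [ 0.21  1.    0.22  1.63 -0.35  0.55 -0.7 ]
 px [33. 61.] n 7309 z95 0.0364 z5 0.0036 c [ 650.6 -116.6] size [28.  7.] ang 0.3
 px [317. 212.] n 24890 z95 0.0616 z5 0.0051 c [ 618.6 -246.9] size [67.4 48.8] ang 13.9
 px [317. 369.] n 4717 z95 0.0616 z5 0.0447 c [ 559.7 -261. ] size [22.9 47.5] ang 13.0
 px [ 42. 374.] n 227 z95 0.019 z5 0.0044 c [ 539.6 -156.5] size [ 12.1 158.1] ang 61.7
```

View pics/w22.png

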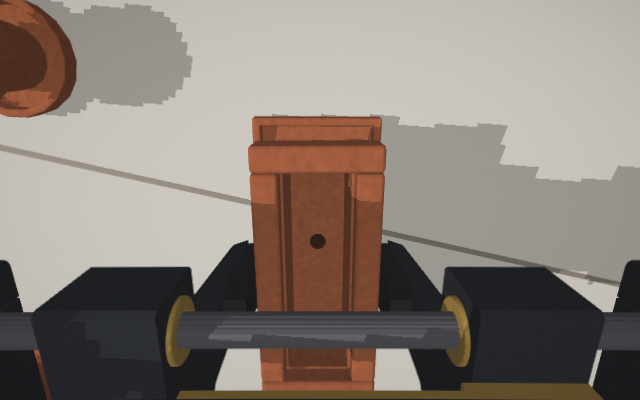

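carry_out(targets="0 1.5 0 1.2 0;0 2 0 0 0;0 1.5 0 0 0;0 1 0 0 0;0 0.7 0 0 0;0 0 0 0 0")

```text
clock: 28.92
tool_pos: [0.5946, -0.2521, 0.1943]
eef_rot: [0.702, 0.082, -0.702, 0.081]
contact_force: [-2.3, 1.7, 6.4]
opening: 0.536
```

Run:
```python
from plant import r,eyes
from h import *
s=r.get_state();need(s,595.8,-251.2,47,-76.8)
I,m,p=wristlook(r,eyes,"w23",3000)
```

```text
t 28.92 grasp [ 594.6 -252.    47.3] jaw yaw -76.78 xaxis [ 0.e+00  4.e-04 -1.e+00] zaxis [-0.974 -0.229 -0.   ] open 0.536 F [-2.3  1.7  6.4]
  shift tool x,y,z [ 0.3 -0.5 -1.3] dist 1.4
  turn(world yaw) deg -0.02 -> about tool x rad 0.0003  final-frame shift [ 0.3 -0.5 -1.3]
  q [ 0.22  1.01  0.21  1.63 -0.36  0.54 -0.7 ]
 px [29. 58.] n 6335 z95 0.0223 z5 0.0035 c [ 651.  -112.1] size [26.9 16.1] ang 0.2
 px [317. 210.] n 25424 z95 0.0552 z5 0.0049 c [ 616.8 -247.1] size [67.4 49.4] ang 13.4
 px [317. 369.] n 4719 z95 0.0553 z5 0.0382 c [ 558.1 -260.8] size [23.4 47.6] ang 13.6
```

carry_out(targets="0.7 0 0 0 0;0.85 0 0 0 0;1 0 0 0 0;1 0 0 0 0;1 -3 0 0 0;1 -10 0 0 0;1 -20 0 0 0;1 -25 0 0 0;1 -25 0 0 0;1 -25 0 0 0;1 -25 0 0 0;1 -15 0 0 0;1 -5 0 0 0;1 0 0 0 0")

```text
clock: 30.13
tool_pos: [0.595, -0.2523, 0.3483]
eef_rot: [0.704, 0.081, -0.701, 0.082]
contact_force: [1.0, 1.2, 0.7]
opening: 0.998
```

Run:
```python
from plant import r,eyes
from h import *
s=r.get_state();need(s,595.8,-251.2,200,-76.8)
I,m,p=wristlook(r,eyes,"w24")
W=I[(m>0)&(I[...,2]<.016)];W=W[np.hypot(W[:,0]-.596,W[:,1]+.251)<.08]
print(cv2.minAreaRect((W[:,:2]*1000).astype(np.float32)))
for n in ["top","side"]:
    p,d=eyes.snapshot(n);cv2.imwrite(f"pics/{n}1.png",p)
    I=cloud(p,d,eyes.camera_params(n))
    if n=="top":
        for nm,(a,b,c,e) in dict(tin=(220,260,145,175),cloche=(210,252,205,248)).items():
            W=I[c:e,a:b].reshape(-1,3);W=W[W[:,2]>.03];print(nm,cv2.minAreaRect((W[:,:2]*1000).astype(np.float32)),W.mean(0))
    m=terr(p)
    for nm,(x,y,h) in dict(L=(455.7,-103,64),S=(650.5,-95.5,48),Q=(510,387,60),T=(596,-251.4,54)).items():
        W=I[m>0]*1000;k=(abs(W[:,2]-h)<6)&(np.hypot(W[:,0]-x,W[:,1]-y)<75);print(n,nm,cv2.minAreaRect(W[k,:2].astype(np.float32)),np.percentile(W[k,2],95).round(1))
```

```text
t 30.13 grasp [ 595.5 -252.5  201.3] jaw yaw -76.78 xaxis [ 0.0033 -0.0012 -1.    ] zaxis [-0.973 -0.229 -0.003] open 0.998 F [1.  1.2 0.7]
  shift tool x,y,z [ 1.3 -1.2 -0.6] dist 1.3
  turn(world yaw) deg -0.02 -> about tool x rad 0.0004  final-frame shift [ 1.3 -1.2 -0.6]
  q [ 0.17  0.8   0.3   1.57 -0.3   0.81 -0.75]
 px [144.  71.] n 4304 z95 0.0492 z5 0.0043 c [650.9 -97.5] size [42.2 42.7] ang 13.2
 px [316. 174.] n 9398 z95 0.0554 z5 0.0081 c [ 596.2 -251.9] size [108.9  48.1] ang 13.4
 px [134. 266.] n 2794 z95 0.0646 z5 0.0042 c [ 541.6 -156.3] size [ 29.2 164. ] ang 52.1
((596.7251586914062, -251.60818481445312), (122.88473510742188, 61.58469772338867), 12.931137084960938)
tin ((593.1061401367188, 251.35594177246094), (59.15856170654297, 83.74626922607422), 8.288601875305176) [0.5918078  0.25023411 0.05250803]
cloche ((400.3194580078125, 273.21533203125), (89.65023040771484, 91.34396362304688), 45.149620056152344) [0.39997602 0.26873279 0.06434539]
top L ((464.12640380859375, -79.09040069580078), (13.858870506286621, 48.69773864746094), 67.04621887207031) 67.3
top S ((648.810546875, -95.14797973632812), (39.69489669799805, 40.45481491088867), 1.387168288230896) 51.3
top Q ((510.5533752441406, 385.3337097167969), (51.70838165283203, 51.38908004760742), 50.19085693359375) 63.7
top T ((641.450439453125, -244.49566650390625), (6.065227508544922, 5.791154861450195), 45.94647979736328) 54.7
side L ((452.6246643066406, -105.34256744384766), (63.75279235839844, 60.918338775634766), 81.80371856689453) 66.0
side S ((644.6267700195312, -101.72216796875), (34.2607307434082, 39.44017028808594), 33.87763977050781) 49.7
side Q ((508.43310546875, 383.12762451171875), (54.250301361083984, 53.04056167602539), 48.02751541137695) 62.3
side T ((592.9605102539062, -253.54983520507812), (109.34149169921875, 47.59754943847656), 13.034380912780762) 56.1
```

View pics/w24.png

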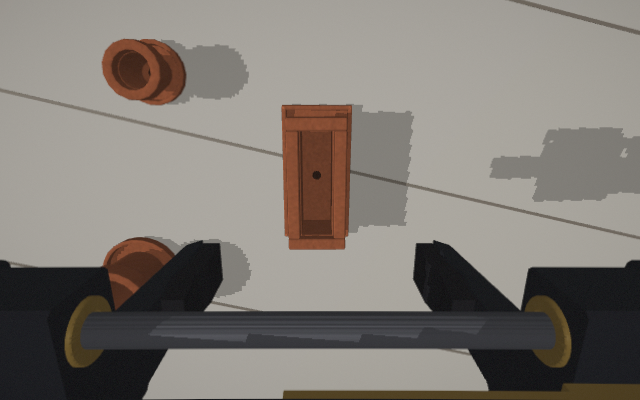

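View pics/side1.png

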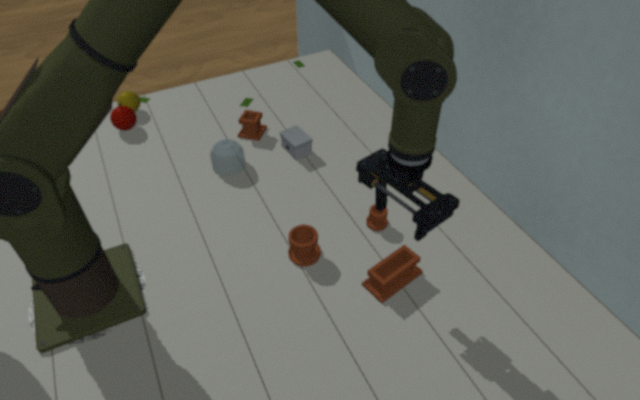

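The side picture shows all four pots standing on their own saucers: square (252,122), large (304,245), small (377,217) and trough (393,273). The cloche and tin measure unmoved, and the gripper is clear.

```bash
python3 -c "
from plant import r
print(r.finish_job())"
```

```text
the job is handed in; nothing more can be done
None
```

I set all four pots down in their own saucers, each lowered until the wrist force showed light contact (about 5–10 N) before I let go. The job was handed in at about 30 s on the robot's clock; it gave no verdict.

| Pot | Offset from saucer centre (wrist camera) | Rim height, measured / expected | Line-up with saucer |
|---|---|---|---|
| Small round | about 1–2 mm | 49 / 48 mm | – |
| Square | about 1 mm | 61 / 60 mm | within 0.5° |
| Large round | about 1.5 mm | 65 / 64 mm | – |
| Trough | about 1 mm | 55 / 54 mm | within 0.5° |

- **Rim heights:** the measured heights run about 1 mm high throughout, as the wrist camera's did on the unmoved pots, so I take the pots to be on the saucer floors. No pot showed a tilt in the pictures, though I did not measure tilt directly.
- **Cloche and tin:** the top camera puts both within about 1 mm of where they started, untipped.
- **Checks that disagreed:** in the last top view the arm partly hid the large pot and the trough, so those top-camera fits are not usable. The last side-view centres differ by 2–4 mm, and for the small pot by 8 mm, because the gripper partly covered it. For these I relied on the unobstructed wrist pictures.

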